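Lower the ratchet reading stand to its lowest notch

TASK

The reading stand is set too steep. First raise its board to unhook the pawl, then flip the pawl right over so that it rests clear, and bring the board down; finally flip the pawl back and lock the board in its lowest notch (not flat), pressed down firmly so that the pawl carries it. Leave the small things lying round the stand where they are.

Things in the scene. Friction and masses are not known exactly. Their poses are not given: they have to be found in the camera images.
- stand: Wooden reading stand, fixed to the desk; base plate 250 x 235 x 15 mm. Origin on the desk under the base; own x points from the board's hinge (reader's edge, near the robot, 100 mm to -x) to the stand's back, z up; 'own' axes below are these. Board in the middle; toothed sector, pawl and lever on its right (own -y) side.
- board_hinge (a point): Middle of the board's hinge line (along the stand's own y), 55 mm above the desk. Seats of the notches on joint board: top about 0.70, middle 0.45, lowest 0.21, all up to 0.03 higher or lower from stand to stand, so feel for the seat. The pawl lets the board rise, click by click, but not sink below a seat.
- board (a joint): Tilt of the board, rad: 0 flat, grows as its back edge rises, upper stop 0.95. The hinge is stiff: the board (0.5 kg) stays where it is put; moving it takes about 6 N up, 2 N down at the handle. It starts hooked in the top notch, up to 0.06 above its seat there. With the pawl flipped clear it moves freely down to flat.
- handle (a point): Middle of the steel handle bar behind the board's back edge: 10 mm diameter, along own y, 91 mm free between its two 8 mm stubs, 30 mm clear of the board's edge. On the board: 238 mm from the hinge line along the board and 11 mm above it (flat: 66 mm above the desk; at 0.95 rad: about 255 mm).
- pawl (a joint): Turn of pawl and lever, rad: near 0 (-0.03 to 0.03) the finger is home at the sector's root; grows as the lever swings away from the robot (own +x); 0.09 to 0.2: finger lies on a tooth's outside or slope; stop at 1.5. Moved by its own weight: below about 0.85 it falls on to the sector, beyond it falls to the stop and stays clear. Free, it takes about 0.06 N m.
- pawl_pivot (a point): Point on the pawl's pivot axis (along the stand's own y) level with the grip of the lever knob; about 52 mm above the desk, 54 mm along own x and 190 mm to own -y of the stand's origin.
- lever_knob (a point): Grip point on the lever's black roller knob: cylinder 18 mm diameter, 50 mm long along own y, this point 19 mm from its free outer end, the lever 35 mm inward. 70 mm from the pivot axis; at pawl 0 it stands at 130 degrees from own +x (up, towards the robot), at 1.5 at 44 degrees (up, away).
- eraser: Loose pink eraser 20 x 44 x 11 mm on the desk behind the stand; origin under its centre. Leave it.
- matchbox: Loose matchbox 36 x 55 x 14 mm on the desk to the left of the stand; origin under its centre. Leave it.
- battery: Loose battery 15 x 50 x 15 mm on the desk on the right, near the lever; origin under its centre. Leave it.
- sector_middle (a point): Toothed steel sector on the board's right; this point lies on its middle tooth. Each of 3 teeth has a 7.5 mm lip that hooks the pawl: close above a seat it cannot be flipped out, between the lower notches it may catch; with the board at its upper stop it is always free. To lock the lowest notch, drop the pawl in with the board 0.14 to 0.22 above the seat, then lower the board on to it.
- pawl_tip (a point): Rounded tip (5 mm thick) of the pawl's steel finger, 75 mm from the pivot axis; it goes under the teeth of the sector. In a locked notch the tip bears up against a tooth and carries the board. Until it bears, the board moves down at 2 to 4 N at the handle; once it bears it is firm, and a press of about 10 N seats it (let go, it stays seated).

How it is judged:
By the outcome, as a careful person would: the job done as asked, in the order asked, and still so for the second after the job is handed in, with the robot touching nothing.
It also fails if it takes over 72 s, if anything falls off the work surface, if the arm or the gripper's body presses on something with over 40 N, if the wrist force passes 120 N, or if a joint passes its speed limit or range.

ROBOT

A 6-joint arm with a two-finger parallel gripper is mounted at the origin on the work surface; the furniture and walls round the work are solid. World frame = base frame: x ahead of the robot, y to its left, z up, the work surface at z = 0. Lengths are in m, angles in rad, forces in N, time in s.
With the tool pointing down it reaches from about 0.375 to 0.9 m from the base axis. Payload 3.1 kg.
Tool frame: the origin (TCP) lies where the fingers leave the gripper's body, on its centre line; the fingertips stand 73 mm ahead of it and the grasp point (between the pads) lies 54 mm ahead of it; z points along the fingers, y is the line along which they close (so a half turn about z gives the same grasp; the last joint's range is limited). The gripper opens to 85 mm and grips with 20 to 120 N. Pads are 22 mm wide; open, the fingers measure 114 mm over their backs; the gripper's body (76 mm by 85 mm) begins 54 mm behind the grasp point. The pads swing forward as they close: fully open they stand 13 mm farther back than shut.
Start: joints at [1.119, 0.527, 1.433, -0, 1.181, -0.178], TCP at [0.168, 0.602, 0.304] pointing down, gripper open.
Joint ranges: [-3.08, 3.08], [-0.75, 2.2], [0.22, 2.44], [-1.43, 4.57], [0, 2.65], [-2.85, 2.85]. Speed limits (rad/s): [2.79, 2.79, 3.14, 3.14, 3.14, 3.14].

INTERFACE

Orientations are given as a unit quaternion [x, y, z, w].
In Python, from station import manip gives the robot as it stands.
- The arm moves only by the shell command python3 -m crank 'ROWS' [FORCE]. ROWS is JSON, a list of rows, each an object with "dp": the shift along the tool's x, y, z normalised to -1 to 1, where 1 is 50 cm, a list of three; "delta_rot": the turn, a rotation vector about the tool's x, y, z normalised to -1 to 1, where 1 is 2 pi rad, a list of three; "fingers": the opening, from -1 (shut) to 1 (fully open). A call has 1 to 12 rows; each row shifts and turns the commanded pose from where the row before left it, along the tool's axes as they then stand; what a row does not reach is not made up. A row lasts 1/12 s, in which the tool goes at most 41.7 mm and 7.16 degrees, less where a joint would pass 70% of its speed; a pose out of reach is approached as far as the arm can. A call with a number of a shift or a turn outside -1 to 1 is refused whole. A call with a gripper value outside its range is refused whole. The fingers move at their own pace and stop on an object; FORCE is the grip in N (left out, the last holds). Time passes only in rows, so rows that do not move let the fingers close. It gives the time, the measured TCP pose, the force, the opening and the grip force at its end, in the units of the state.
- manip.sense(): the state, without advancing time (a new reading comes with each control period).
- manip.snapshot(name): name is "scene" or "top" or "wrist"; returns (picture, depth): 420x560x3 uint8, red, green, blue; 420x560 float32, m along the optical axis (not along the pixel's ray), 0 where there is no reading.
- manip.camera_model(name): a dict with "fx", "fy", "cx", "cy" (pixels), "origin" and "attitude" of the camera in the world. Camera axes: x right, y up, looking along -z (the intrinsics and any distortion apply to the point x, -y, -z); pixel columns grow to the right and rows downward; lengths in m; the calibration is good to about 2 mm. A picture is of the moment at which its call begins: read the wrist's pose just before it. camera_model takes no time and is no camera call; for the wrist camera it gives the pose at the moment of the call.
- manip.sign_off(): hands the job in; it is judged then, once.
The state is a dict: "t": time; "q": joint angles; "qd": joint speeds; "tau": joint torques, N m; "tcp_pos": TCP position; "tool_rot": TCP orientation; "force": force on the tool from outside, world axes, zero at the start; "ft_torque": the same for the moment, N m; "finger_gap": opening from 0.0 (shut) to 1.0 (fully open); "gripper_force": force on a finger pad.
Only numpy, scipy, OpenCV 4.12 (cv2) and the standard library are available. Lean on these libraries where they do the work, as an engineer would, in place of code of your own. Each camera call takes 0.05 s, during which the arm holds its last target. There are 200 camera calls.

## Working session

There is one attempt and no reset: what is moved stays moved. The work goes in short steps, Python scripts to look and compute and a shell command to move; the robot and the scene stay as the last step left them, time stands still between calls to the robot, and variables do not carry over. Pictures are saved under pics/ and viewed, at most 10 in all, crops included, and the job is handed in when it is done.

```bash
mkdir -p pics; ls; python3 - <<'E'
from station import manip
import cv2,numpy as np
s=manip.sense();print(s)
for n in("scene","top"):
    p,d=manip.snapshot(n);print(n,manip.camera_model(n))
    cv2.imwrite(f"pics/{n}0.png",p[:,:,::-1]);np.save(f"pics/{n}0.npy",d)
E
```

```text
pics
{'t': 0.0, 'q': array([ 1.11951903e+00,  5.28496455e-01,  1.43390532e+00, -1.54959851e-05,
        1.18138218e+00, -1.78511269e-01]), 'qd': array([ 0.0004323 , -0.00129781,  0.00027645,  0.00248853,  0.00033894,
       -0.00116501]), 'tau': array([-4.68570979e-04, -4.42345583e+01, -1.78026706e+01, -1.34018023e-04,
        8.36914434e-03,  1.51897763e-05]), 'tcp_pos': array([0.16810694, 0.60138837, 0.30291387]), 'tool_rot': array([ 1.35957608e-01,  9.90714050e-01, -1.04399626e-03, -3.32528318e-04]), 'force': array([ 0.71256374,  0.48312375, -0.68227369]), 'ft_torque': array([-0.02613555, -0.01547679,  0.01550877]), 'gripper_force': 0.0, 'finger_gap': 0.9994204762270021}
scene {'fx': 467.14582150016673, 'fy': 467.14582150016673, 'cx': 279.4221867814582, 'cy': 215.821202352765, 'origin': array([ 0.72324915, -0.48194307,  0.74136398]), 'attitude': array([0.34972977, 0.05809136, 0.14880523, 0.92313135])}
top {'fx': 392.1023248138703, 'fy': 392.1023248138703, 'cx': 279.4336074510034, 'cy': 207.0767591454378, 'origin': array([0.42879341, 0.03294746, 0.92285034]), 'attitude': array([ 0.05159743, -0.04825616, -0.69881912,  0.71180115])}
```

View pics/scene0.png

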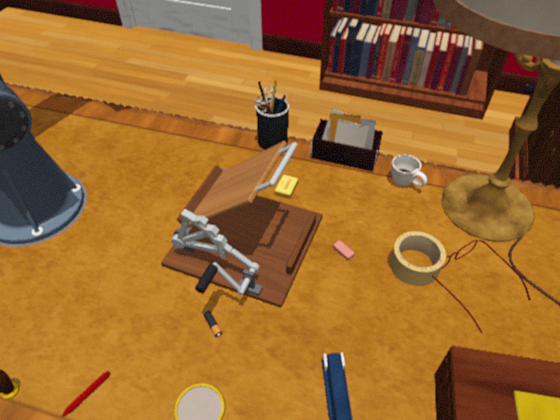

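View pics/top0.png

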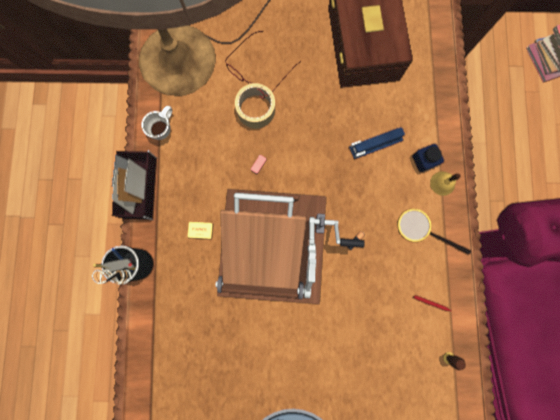

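The scene view shows the stand with the board up, handle at about (285,165), black knob at (206,278) and battery at (212,323). In the top view the base plate spans (217–326, 190–302), the handle runs (237,197)–(296,200), the knob is at (352,243), the eraser at (258,164), and the battery lies under the knob at (360,237).

```bash
cat > h.py <<'E'
import numpy as np
from scipy.spatial.transform import Rotation as R
from station import manip
def ray(c,u,v):
    return R.from_quat(c["attitude"]).apply(np.c_[(np.atleast_1d(u)-c["cx"])/c["fx"],-(np.atleast_1d(v)-c["cy"])/c["fy"],-np.ones(np.size(u))])
def pt(c,d,u,v): return c["origin"]+ray(c,u,v)*np.atleast_1d(d[np.int_(v),np.int_(u)])[:,None]
def plane(c,u,v,z):
    r=ray(c,u,v); return c["origin"]+r*((z-c["origin"][2])/r[:,2])[:,None]
def cloud(c,d):
    v,u=np.nonzero(d>0); return c["origin"]+ray(c,u,v)*d[v,u][:,None],u,v
E
python3 - <<'E'
from h import *
import cv2
np.set_printoptions(precision=4,suppress=True)
P={}
for n in("scene","top"):
    c=manip.camera_model(n);d=np.load(f"pics/{n}0.npy");im=cv2.imread(f"pics/{n}0.png")[:,:,::-1].astype(int)
    p,u,v=cloud(c,d);col=im[v,u];P[n]=p
    print(n,"desk z",np.median(p[(abs(p[:,0]-.5)<.3)&(abs(p[:,1])<.35)&(p[:,2]<.01),2]))
    roi=(p[:,0]>.25)&(p[:,0]<.75)&(abs(p[:,1])<.35)
    k=roi&(col.max(1)<50)&(p[:,2]>.05)&(p[:,2]<.16); print("knob",k.sum(),p[k].min(0),p[k].max(0),p[k].mean(0))
    gray=(col.max(1)-col.min(1)<40)&(col.min(1)>110)&roi&(p[:,2]>.18)
    q=p[gray];print("handle?",gray.sum(),q.min(0),q.max(0),np.median(q,0))
    cc=roi&(p[:,2]>.010)&(p[:,2]<.0195)&(col[:,0]-col[:,2]>15)
    xy=p[cc][:,:2].astype(np.float32);xy=xy[(abs(xy-np.median(xy,0))<.2).all(1)]
    print("plate rect",cv2.minAreaRect(xy*1000),len(xy))
c=manip.camera_model("top");d=np.load("pics/top0.npy")
print("corners z=.015\n",plane(c,[228,326,321,217],[190,195,302,297],.015))
print("handle ends\n",pt(c,d,[237,265,296],[197,198,200]))
print("hinge bolts, lever, knob ends\n",pt(c,d,[306,220,342,363],[292,287,242,244]))
c=manip.camera_model("scene");d=np.load("pics/scene0.npy")
print("scene handle ends",pt(c,d,[294,273],[150,185]),"\nbattery",pt(c,d,[212],[323]))
E
```

```text
scene desk z 0.0010308775973613127
knob 934 [ 0.3627 -0.1397  0.0501] [0.6759 0.35   0.1178] [0.4865 0.2377 0.0786]
handle? 377 [0.5157 0.0103 0.2014] [0.5539 0.1188 0.2305] [0.546  0.0569 0.2264]
plate rect ((557.9273071289062, 6.0476837158203125), (344.3807067871094, 373.35284423828125), 56.48881530761719) 8318
top desk z -7.578225684945483e-05
knob 642 [ 0.3869 -0.3479  0.05  ] [0.6963 0.3495 0.1142] [0.5515 0.0996 0.0682]
handle? 422 [0.5148 0.0129 0.2021] [0.5513 0.1195 0.2296] [0.5423 0.0652 0.2257]
plate rect ((467.9700622558594, 53.41925048828125), (323.3287658691406, 328.93109130859375), 56.65546417236328) 3187
corners z=.015
 [[ 0.5963  0.1603  0.015 ]
 [ 0.5885 -0.0703  0.015 ]
 [ 0.343  -0.0595  0.015 ]
 [ 0.3496  0.1761  0.015 ]]
handle ends
 [[0.545  0.1141 0.2254]
 [0.5438 0.0634 0.2268]
 [0.5729 0.0005 0.0302]]
hinge bolts, lever, knob ends
 [[ 0.3684 -0.0219  0.0705]
 [ 0.3756  0.1614  0.0731]
 [ 0.4737 -0.0923  0.113 ]
 [ 0.4703 -0.1353  0.1139]]
scene handle ends [[0.5537 0.1011 0.2239]
 [0.5459 0.0143 0.22  ]] 
battery [[ 0.4862 -0.1442  0.017 ]]
```

```bash
python3 - <<'E'
from h import *
import cv2
np.set_printoptions(precision=4,suppress=True)
for n in("scene","top"):
    c=manip.camera_model(n);d=np.load(f"pics/{n}0.npy");im=cv2.imread(f"pics/{n}0.png")[:,:,::-1].astype(int)
    p,u,v=cloud(c,d);col=im[v,u]
    g=(p[:,0]>.38)&(p[:,0]<.53)&(p[:,1]>.0)&(p[:,1]<.14)&(p[:,2]>.06)&(col[:,0]-col[:,2]>25)
    q=p[g]
    for _ in range(6):
        m=q.mean(0);nn=np.linalg.svd(q-m,full_matrices=False)[2][2];nn*=np.sign(nn[2]);r=(q-m)@nn;q=q[abs(r)<max(.002,2*r.std())]
    print(n,"board n",nn,"tilt",np.arccos(nn[2]),"yaw",np.arctan2(-nn[1],-nn[0]),len(q),r.std(),"plane z at hinge x.37:",m[2]-(nn[0]*(.37-m[0])+nn[1]*(.06-m[1]))/nn[2])
    h=p[(col.max(1)-col.min(1)<40)&(col.min(1)>110)&(p[:,2]>.218)&(p[:,0]>.5)&(p[:,0]<.6)&(p[:,1]>0)&(p[:,1]<.14)]
    k=np.polyfit(h[:,1],h[:,0],1);print("handle y",h[:,1].min(),h[:,1].max(),"x=",k,"x mid",np.polyval(k,h[:,1].mean()),"z",np.percentile(h[:,2],[10,50,95]),"yaw",-k[0])
    b=p[(col.max(1)<55)&(p[:,2]>.085)&(p[:,2]<.13)&(p[:,1]<-.06)&(p[:,1]>-.2)&(p[:,0]>.4)&(p[:,0]<.55)]
    m=np.median(b,0);e=np.linalg.svd((b-b.mean(0))[:,:2],full_matrices=False)[2][0]
    print("knob",len(b),b.min(0),b.max(0),m,"yaw",np.arctan(-e[0]/e[1]))
E
```

```text
scene board n [-0.6638  0.0408  0.7468] tilt 0.7275729606473973 yaw -0.061413794733028625 2240 0.000482740668781135 plane z at hinge x.37: 0.0731905481298435
handle y 0.010321172000141432 0.11881084861728691 x= [0.0684 0.5425] x mid 0.546630301585046 z [0.223  0.2268 0.229 ] yaw -0.06838484127087924
knob 256 [ 0.4665 -0.1397  0.1022] [ 0.4834 -0.0929  0.1179] [ 0.4769 -0.1188  0.1138] yaw -0.0788288442477535
top board n [-0.665   0.0376  0.7459] tilt 0.7289723926879279 yaw -0.056502507398597794 4793 0.0008875851689395595 plane z at hinge x.37: 0.07333780944894187
handle y 0.012939936385255802 0.1195387339356888 x= [0.0578 0.5398] x mid 0.5436304796857734 z [0.2232 0.2263 0.2282] yaw -0.05780243126624431
knob 66 [ 0.464  -0.1337  0.1058] [ 0.4807 -0.0902  0.1161] [ 0.4682 -0.1108  0.112 ] yaw 0.1091269171031311
```

```bash
r='{"dp":[-0.0423,-0.0345,-0.0023],"delta_rot":[0,0,0],"fingers":0}'; true
python3 -m crank '[{"dp":[-0.042,-0.0345,-0.005],"delta_rot":[0,0,0],"fingers":0},{"dp":[-0.042,-0.0345,-0.005],"delta_rot":[0,0,0],"fingers":0},{"dp":[-0.042,-0.0345,-0.005],"delta_rot":[0,0,0],"fingers":0},{"dp":[-0.042,-0.0345,-0.005],"delta_rot":[0,0,0],"fingers":0},{"dp":[-0.042,-0.0345,-0.005],"delta_rot":[0,0,0],"fingers":0},{"dp":[-0.042,-0.0345,-0.005],"delta_rot":[0,0,0],"fingers":0},{"dp":[-0.042,-0.0345,-0.005],"delta_rot":[0,0,0],"fingers":0},{"dp":[-0.042,-0.0345,-0.005],"delta_rot":[0,0,0],"fingers":0},{"dp":[-0.042,-0.0345,-0.005],"delta_rot":[0,0,0],"fingers":0},{"dp":[-0.042,-0.0345,-0.005],"delta_rot":[0,0,0],"fingers":0},{"dp":[-0.042,-0.0345,-0.005],"delta_rot":[0,0,0],"fingers":0},{"dp":[-0.042,-0.0345,-0.005],"delta_rot":[0,0,0],"fingers":0}]' 30
python3 -m crank '[{"dp":[-0.042,-0.0345,-0.0],"delta_rot":[0,0,0],"fingers":0},{"dp":[-0.042,-0.0345,-0.0],"delta_rot":[0,0,0],"fingers":0},{"dp":[-0.042,-0.0345,-0.0],"delta_rot":[0,0,0],"fingers":0},{"dp":[-0.042,-0.0345,-0.0],"delta_rot":[0,0,0],"fingers":0},{"dp":[-0.042,-0.0345,-0.0],"delta_rot":[0,0,0],"fingers":0},{"dp":[-0.042,-0.0345,-0.0],"delta_rot":[0,0,0],"fingers":0},{"dp":[-0.042,-0.0345,-0.0],"delta_rot":[0,0,0],"fingers":0},{"dp":[-0.042,-0.0345,-0.0],"delta_rot":[0,0,0],"fingers":0},{"dp":[-0.042,-0.0345,-0.0],"delta_rot":[0,0,0],"fingers":0},{"dp":[-0.042,-0.0345,-0.0],"delta_rot":[0,0,0],"fingers":0},{"dp":[-0.042,-0.0345,-0.0],"delta_rot":[0,0,0],"fingers":0},{"dp":[-0.042,-0.0345,-0.0],"delta_rot":[0,0,0],"fingers":0}]'
python3 -m crank '[{"dp":[0,0,0],"delta_rot":[0,0,0.0196],"fingers":0},{"dp":[0,0,0],"delta_rot":[0,0,0.0196],"fingers":0},{"dp":[0,0,0],"delta_rot":[0,0,0.0196],"fingers":0},{"dp":[0,0,0],"delta_rot":[0,0,0.0196],"fingers":0},{"dp":[0,0,0],"delta_rot":[0,0,0.0196],"fingers":0},{"dp":[0,0,0],"delta_rot":[0,0,0.0196],"fingers":0},{"dp":[0,0,0],"delta_rot":[0,0,0.0196],"fingers":0},{"dp":[0,0,0],"delta_rot":[0,0,0.0196],"fingers":0},{"dp":[0,0,0],"delta_rot":[0,0,0.0196],"fingers":0},{"dp":[0,0,0],"delta_rot":[0,0,0.0196],"fingers":0},{"dp":[0,0,0],"delta_rot":[0,0,0.0196],"fingers":0},{"dp":[0,0,0],"delta_rot":[0,0,0],"fingers":0}]'
```

```text
t: 1.1
tcp_pos: [0.3556, 0.3333, 0.3337]
tool_rot: [0.136, 0.991, -0.0, -0.0]
force: [0.1, -0.0, 0.3]
finger_gap: 0.499
gripper_force: 0.0
t: 2.1
tcp_pos: [0.5425, 0.0662, 0.3335]
tool_rot: [0.136, 0.991, 0.0, -0.001]
force: [0.3, 0.1, -0.4]
finger_gap: 0.5
gripper_force: 0.0
t: 3.1
tcp_pos: [0.5419, 0.0674, 0.3335]
tool_rot: [0.728, 0.686, -0.0, -0.0]
force: [-0.5, -0.1, 0.2]
finger_gap: 0.498
gripper_force: 0.0
```

```bash
python3 -m crank '[{"dp":[0,0.002,0.027],"delta_rot":[0,0,0],"fingers":0},{"dp":[0,0.002,0.027],"delta_rot":[0,0,0],"fingers":0},{"dp":[0,0.002,0.027],"delta_rot":[0,0,0],"fingers":0},{"dp":[0,0,0.027],"delta_rot":[0,0,0],"fingers":0},{"dp":[0,0,0],"delta_rot":[0,0,0],"fingers":-0.5},{"dp":[0,0,0],"delta_rot":[0,0,0],"fingers":-0.7}]'
python3 - <<'E'
from h import *
import cv2
p,d=manip.snapshot("scene");cv2.imwrite("pics/s1.png",cv2.resize(p[100:340,120:400,::-1],None,fx=2.5,fy=2.5))
print(manip.sense()["force"])
E
```

```text
t: 3.6
tcp_pos: [0.5447, 0.0673, 0.2792]
tool_rot: [0.726, 0.688, -0.001, -0.001]
force: [0.4, 0.6, 0.8]
finger_gap: 0.233
gripper_force: 0.0
[-0.74738627 -0.42429895  0.33740808]
```

View pics/s1.png

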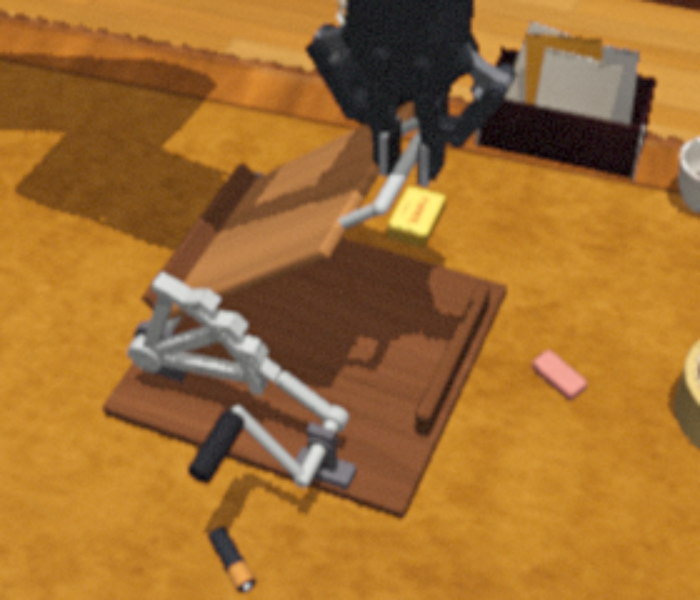

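The bar at (405,165) lies between the two fingers, clear of the board. I'll close on it and tabulate the arc.

```bash
python3 -m crank '[{"dp":[0,0,0],"delta_rot":[0,0,0],"fingers":-1},{"dp":[0,0,0],"delta_rot":[0,0,0],"fingers":-1},{"dp":[0,0,0],"delta_rot":[0,0,0],"fingers":-1},{"dp":[0,0,0],"delta_rot":[0,0,0],"fingers":-1}]' 40
python3 - <<'E'
import numpy as np
for t in (.728,.75,.78,.81,.84,.87,.90,.93,.95,.96,.9,.8,.7,.6,.5,.4,.39,.35,.3,.25,.21,.18):
    print(t,"x %.1f z %.1f"%(238*np.cos(t)-11*np.sin(t)-100,55+238*np.sin(t)+11*np.cos(t)))
E
```

```text
t: 3.98
tcp_pos: [0.5454, 0.0672, 0.2804]
tool_rot: [0.727, 0.687, 0.0, 0.0]
force: [0.3, 0.9, -0.5]
finger_gap: 0.101
gripper_force: 39.0
0.728 x 70.3 z 221.6
0.75 x 66.6 z 225.3
0.78 x 61.5 z 230.2
0.81 x 56.1 z 235.0
0.84 x 50.7 z 239.6
0.87 x 45.1 z 244.0
0.9 x 39.3 z 248.3
0.93 x 33.5 z 252.4
0.95 x 29.5 z 255.0
0.96 x 27.5 z 256.3
0.9 x 39.3 z 248.3
0.8 x 57.9 z 233.4
0.7 x 74.9 z 216.7
0.6 x 90.2 z 198.5
0.5 x 103.6 z 178.8
0.4 x 114.9 z 157.8
0.39 x 115.9 z 155.7
0.35 x 119.8 z 146.9
0.3 x 124.1 z 135.8
0.25 x 127.9 z 124.5
0.21 x 130.5 z 115.4
0.18 x 132.2 z 108.4
```

```bash
python3 -m crank '[{"dp":[0,-0.0088,-0.0086],"delta_rot":[0,0,0],"fingers":-1},{"dp":[0,-0.0088,-0.0086],"delta_rot":[0,0,0],"fingers":-1},{"dp":[0,-0.0108,-0.0094],"delta_rot":[0,0,0],"fingers":-1},{"dp":[0,-0.0108,-0.0094],"delta_rot":[0,0,0],"fingers":-1},{"dp":[0,-0.0114,-0.0087],"delta_rot":[0,0,0],"fingers":-1},{"dp":[0,-0.0114,-0.0087],"delta_rot":[0,0,0],"fingers":-1},{"dp":[0,-0.007,-0.005],"delta_rot":[0,0,0],"fingers":-1},{"dp":[0,0,0],"delta_rot":[0,0,0],"fingers":-1}]'
python3 -m crank '[{"dp":[0,-0.007,-0.005],"delta_rot":[0,0,0],"fingers":-1},{"dp":[0,-0.005,-0.0035],"delta_rot":[0,0,0],"fingers":-1},{"dp":[0,0,0],"delta_rot":[0,0,0],"fingers":-1}]'
```

```text
t: 4.65
tcp_pos: [0.5102, 0.0693, 0.3106]
tool_rot: [0.727, 0.687, 0.001, 0.001]
force: [1.3, 0.8, 4.9]
finger_gap: 0.1
gripper_force: 39.7
t: 4.9
tcp_pos: [0.505, 0.0696, 0.3141]
tool_rot: [0.727, 0.687, 0.001, 0.001]
force: [4.3, 0.5, 3.6]
finger_gap: 0.095
gripper_force: 39.6
```

```bash
python3 -m crank '[{"dp":[0,-0.004,-0.003],"delta_rot":[0,0,0],"fingers":-1},{"dp":[0,-0.004,-0.003],"delta_rot":[0,0,0],"fingers":-1},{"dp":[0,0,0],"delta_rot":[0,0,0],"fingers":-1}]'
python3 - <<'E'
from h import *
import cv2
c=manip.camera_model("scene");im,d=manip.snapshot("scene");cv2.imwrite("pics/s2.png",cv2.resize(im[100:340,120:400,::-1],None,fx=2.5,fy=2.5))
p,u,v=cloud(c,d);col=im[v,u].astype(int)
g=(p[:,0]>.385)&(p[:,0]<.49)&(p[:,1]>.0)&(p[:,1]<.14)&(p[:,2]>.09)&(col[:,0]-col[:,2]>25);q=p[g]
for _ in range(6):
    m=q.mean(0);n=np.linalg.svd(q-m,full_matrices=False)[2][2];r=(q-m)@n;q=q[abs(r)<max(.002,2*r.std())]
print("tilt",np.arccos(abs(n[2])),len(q))
E
```

```text
t: 5.15
tcp_pos: [0.504, 0.0696, 0.315]
tool_rot: [0.727, 0.687, 0.003, 0.003]
force: [14.6, 1.6, -16.9]
finger_gap: 0.095
gripper_force: 39.4
tilt 0.9608432945661268 686
```

```bash
python3 -m crank '[{"dp":[0,0,0],"delta_rot":[0,0,0],"fingers":-0.4},{"dp":[0,0,0],"delta_rot":[0,0,0],"fingers":-0.4},{"dp":[0,0,0],"delta_rot":[0,0,0],"fingers":-0.4},{"dp":[0,0.002,-0.03],"delta_rot":[0,0,0],"fingers":-0.4},{"dp":[0,0,-0.05],"delta_rot":[0,0,0],"fingers":-0.4},{"dp":[0,0,-0.05],"delta_rot":[0,0,0],"fingers":-0.4}]'
python3 -m crank '[{"dp":[-0.048,-0.0147,0],"delta_rot":[0,0,0],"fingers":-1},{"dp":[-0.048,-0.0147,0],"delta_rot":[0,0,0],"fingers":-1},{"dp":[-0.048,-0.0147,0],"delta_rot":[0,0,0],"fingers":-1},{"dp":[-0.048,-0.0147,0],"delta_rot":[0,0,0],"fingers":-1},{"dp":[-0.048,-0.0147,0],"delta_rot":[0,0,0],"fingers":-1},{"dp":[-0.048,-0.0147,0],"delta_rot":[0,0,0],"fingers":-1},{"dp":[-0.048,-0.0147,0],"delta_rot":[0,0,0],"fingers":-1},{"dp":[-0.048,-0.0147,0],"delta_rot":[0,0,0],"fingers":-1},{"dp":[0,0,0.05],"delta_rot":[0,0,0],"fingers":-1},{"dp":[0,0,0.05],"delta_rot":[0,0,0],"fingers":-1},{"dp":[0,0,0],"delta_rot":[0,0,0],"fingers":-1}]'
python3 - <<'E'
from h import *
import cv2
np.set_printoptions(precision=4,suppress=True)
for n in("scene","top"):
    c=manip.camera_model(n);im,d=manip.snapshot(n);p,u,v=cloud(c,d);col=im[v,u].astype(int)
    if n=="scene": cv2.imwrite("pics/s3.png",cv2.resize(im[100:340,120:400,::-1],None,fx=2.5,fy=2.5))
    b=p[(col.max(1)<55)&(p[:,2]>.085)&(p[:,2]<.125)&(p[:,1]<-.06)&(p[:,1]>-.2)&(p[:,0]>.4)&(p[:,0]<.55)]
    print(n,len(b),b.min(0),b.max(0),np.median(b,0))
E
```

```text
t: 5.7
tcp_pos: [0.4999, 0.0697, 0.3811]
tool_rot: [0.727, 0.687, -0.002, -0.002]
force: [0.0, -0.2, -0.6]
finger_gap: 0.299
gripper_force: 0.0
t: 6.62
tcp_pos: [0.4286, -0.1175, 0.328]
tool_rot: [0.727, 0.686, -0.002, -0.006]
force: [-1.1, 0.6, 0.8]
finger_gap: 0.007
gripper_force: 0.0
scene 196 [ 0.467  -0.1403  0.1009] [ 0.4834 -0.0933  0.1181] [ 0.4781 -0.1199  0.1127]
top 42 [ 0.464  -0.1338  0.1052] [ 0.4809 -0.0899  0.1158] [ 0.4679 -0.1093  0.1118]
```

View pics/s3.png

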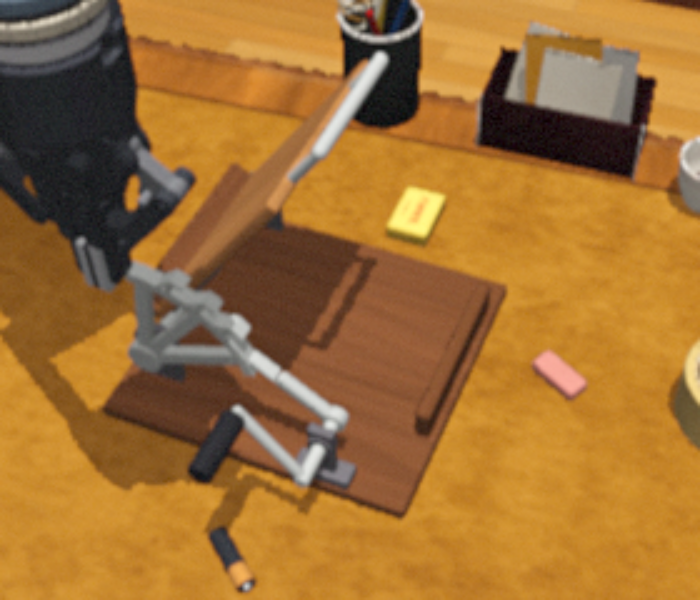

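The board stays up against its stop with the finger now below the bottom tooth, and the knob is at (215,445), free. The closed gripper is behind it, on the robot side.

```bash
python3 -m crank '[{"dp":[0,0,0.05],"delta_rot":[0,0,0],"fingers":-1},{"dp":[0,0,0.06],"delta_rot":[0,0,0],"fingers":-1},{"dp":[0,0,0.06],"delta_rot":[0,0,0],"fingers":-1},{"dp":[0,0,0.06],"delta_rot":[0,0,0],"fingers":-1},{"dp":[0,0,0.06],"delta_rot":[0,0,0],"fingers":-1},{"dp":[0,0,0.04],"delta_rot":[0,0,0],"fingers":-1},{"dp":[0,0,0],"delta_rot":[0,0,0],"fingers":-1}]'
python3 -m crank '[{"dp":[0,0.02,0],"delta_rot":[0,0,0],"fingers":-1},{"dp":[0,0.02,0],"delta_rot":[0,0,0],"fingers":-1},{"dp":[0,0.02,0],"delta_rot":[0,0,0],"fingers":-1},{"dp":[0,0.02,0],"delta_rot":[0,0,0],"fingers":-1},{"dp":[0,0,0],"delta_rot":[0,0,0],"fingers":-1}]'
```

```text
t: 7.3
tcp_pos: [0.4316, -0.118, 0.1645]
tool_rot: [0.727, 0.687, -0.001, -0.003]
force: [-0.1, 1.1, 0.1]
finger_gap: -0.003
gripper_force: 0.0
t: 7.72
tcp_pos: [0.4766, -0.1223, 0.1685]
tool_rot: [0.727, 0.687, 0.002, 0.005]
force: [0.3, -0.1, 0.8]
finger_gap: 0.004
gripper_force: 0.0
```

```bash
python3 -m crank '[{"dp":[0,0.02,0],"delta_rot":[0,0,0],"fingers":-1},{"dp":[0,0.02,0],"delta_rot":[0,0,0],"fingers":-1},{"dp":[0,0.02,0],"delta_rot":[0,0,0],"fingers":-1},{"dp":[0,0.02,0],"delta_rot":[0,0,0],"fingers":-1},{"dp":[0,0,0],"delta_rot":[0,0,0],"fingers":-1}]'
python3 - <<'E'
from h import *
import cv2
np.set_printoptions(precision=4,suppress=True)
c=manip.camera_model("scene");im,d=manip.snapshot("scene");cv2.imwrite("pics/s4.png",cv2.resize(im[100:340,120:400,::-1],None,fx=2.5,fy=2.5))
E
```

```text
t: 8.13
tcp_pos: [0.5151, -0.124, 0.1666]
tool_rot: [0.727, 0.687, 0.001, 0.002]
force: [0.1, -0.2, -0.2]
finger_gap: 0.003
gripper_force: 0.0
```

View pics/s4.png

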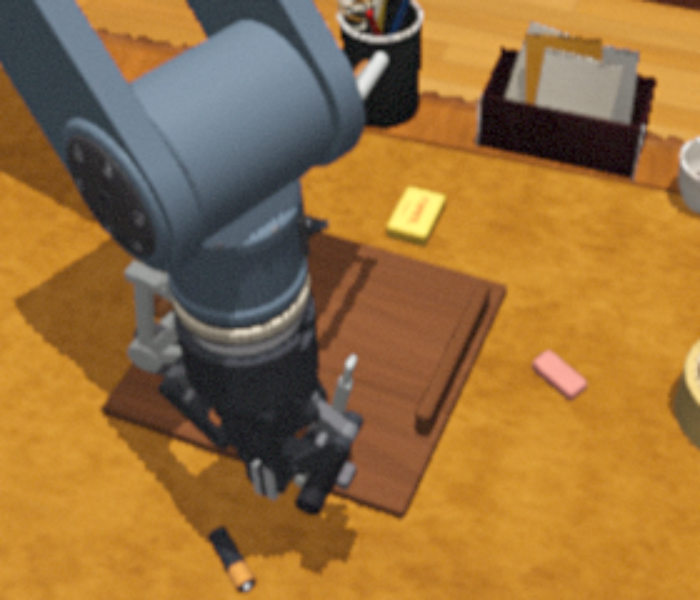

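The pawl's finger now points up at (350,360) with the knob at (312,497), being pushed over. I'll push on a little, then back off and up.

```bash
python3 -m crank '[{"dp":[0,0.02,0],"delta_rot":[0,0,0],"fingers":-1},{"dp":[0,0.02,0],"delta_rot":[0,0,0],"fingers":-1},{"dp":[0,0.02,0],"delta_rot":[0,0,0],"fingers":-1},{"dp":[0,0,0],"delta_rot":[0,0,0],"fingers":-1},{"dp":[0,-0.03,0],"delta_rot":[0,0,0],"fingers":-1},{"dp":[0,-0.03,-0.06],"delta_rot":[0,0,0],"fingers":-1},{"dp":[0,0,-0.07],"delta_rot":[0,0,0],"fingers":-1},{"dp":[0,0,-0.08],"delta_rot":[0,0,0],"fingers":-1},{"dp":[0,0,-0.08],"delta_rot":[0,0,0],"fingers":-1},{"dp":[0,0,-0.08],"delta_rot":[0,0,0],"fingers":-0.4},{"dp":[0,0,-0.06],"delta_rot":[0,0,0],"fingers":-0.4},{"dp":[0,0,0],"delta_rot":[0,0,0],"fingers":-0.4}]'
python3 - <<'E'
from h import *
import cv2
np.set_printoptions(precision=4,suppress=True)
c=manip.camera_model("top");im,d=manip.snapshot("top");p,u,v=cloud(c,d);col=im[v,u].astype(int)
b=p[(col.max(1)<55)&(p[:,2]>.07)&(p[:,2]<.125)&(p[:,1]<-.06)&(p[:,1]>-.2)&(p[:,0]>.4)&(p[:,0]<.65)]
print(len(b),b.min(0) if len(b) else 0,b.max(0) if len(b) else 0)
print(manip.sense()["tcp_pos"])
c=manip.camera_model("scene");im,d=manip.snapshot("scene");p,u,v=cloud(c,d);col=im[v,u].astype(int)
b=p[(col.max(1)<55)&(p[:,2]>.07)&(p[:,2]<.125)&(p[:,1]<-.06)&(p[:,1]>-.2)&(p[:,0]>.4)&(p[:,0]<.65)]
print(len(b),b.min(0),b.max(0),np.median(b,0))
E
```

```text
t: 9.18
tcp_pos: [0.5144, -0.1242, 0.3885]
tool_rot: [0.727, 0.687, 0.003, 0.007]
force: [-0.1, -0.7, 0.0]
finger_gap: 0.303
gripper_force: 0.0
16 [ 0.5605 -0.1373  0.1045] [ 0.5665 -0.0956  0.1099]
[ 0.5132 -0.1237  0.3853]
166 [ 0.5615 -0.146   0.0979] [ 0.5774 -0.0989  0.1118] [ 0.5726 -0.1261  0.1079]
```

```bash
python3 -m crank '[{"dp":[0.048,-0.0054,0],"delta_rot":[0,0,0],"fingers":-0.3},{"dp":[0.048,-0.0054,0],"delta_rot":[0,0,0],"fingers":-0.3},{"dp":[0.048,-0.0054,0],"delta_rot":[0,0,0],"fingers":-0.3},{"dp":[0.048,-0.0054,0],"delta_rot":[0,0,0],"fingers":-0.3},{"dp":[0.048,-0.0054,0],"delta_rot":[0,0,0],"fingers":-0.3},{"dp":[0.048,-0.0054,0],"delta_rot":[0,0,0],"fingers":-0.3},{"dp":[0.048,-0.0054,0],"delta_rot":[0,0,0],"fingers":-0.3},{"dp":[0.048,-0.0054,0],"delta_rot":[0,0,0],"fingers":-0.3},{"dp":[0,0,0],"delta_rot":[0,0,0],"fingers":-0.3}]'
python3 - <<'E'
from h import *
import cv2
np.set_printoptions(precision=4,suppress=True)
print(manip.sense()["tcp_pos"])
c=manip.camera_model("scene");im,d=manip.snapshot("scene");cv2.imwrite("pics/s5.png",cv2.resize(im[100:340,120:400,::-1],None,fx=2.5,fy=2.5))
p,u,v=cloud(c,d);col=im[v,u].astype(int)
h=p[(col.max(1)-col.min(1)<40)&(col.min(1)>110)&(p[:,2]>.25)&(p[:,2]<.27)&(p[:,0]>.45)&(p[:,0]<.56)&(p[:,1]>0)&(p[:,1]<.14)]
print(len(h),h.min(0),h.max(0),np.median(h,0))
E
```

```text
t: 10.03
tcp_pos: [0.4994, 0.0731, 0.3791]
tool_rot: [0.726, 0.688, -0.001, -0.003]
force: [0.2, -0.3, 0.4]
finger_gap: 0.35
gripper_force: 0.0
[0.4994 0.0731 0.3791]
280 [0.4948 0.0136 0.2502] [0.513  0.1192 0.2627] [0.5069 0.0568 0.2601]
```

View pics/s5.png

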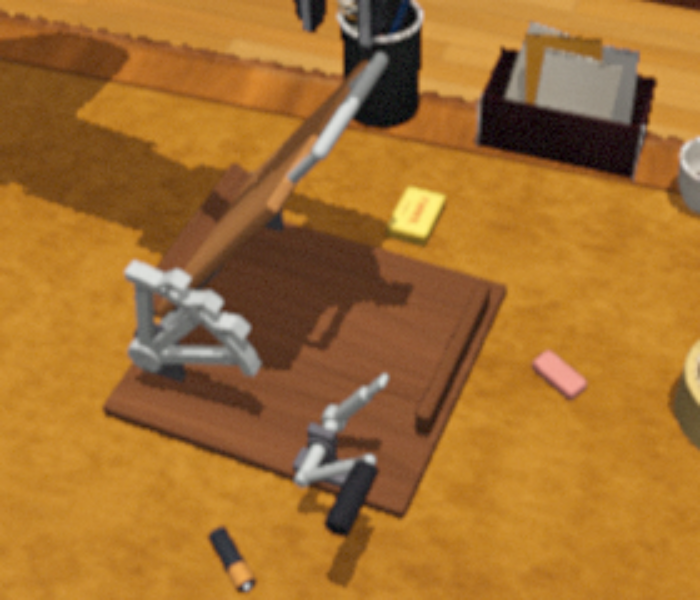

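The pawl rests clear at its stop: knob at (352,495), finger at (380,380). The bar is about 5 mm ahead of the TCP, so I'll correct that, descend and grip.

```bash
python3 -m crank '[{"dp":[0,0.01,0.03],"delta_rot":[0,0,0],"fingers":-0.3},{"dp":[0,0,0.034],"delta_rot":[0,0,0],"fingers":-0.3},{"dp":[0,0,0.034],"delta_rot":[0,0,0],"fingers":-0.3},{"dp":[0,0,0.034],"delta_rot":[0,0,0],"fingers":-0.3},{"dp":[0,0,0],"delta_rot":[0,0,0],"fingers":-0.6},{"dp":[0,0,0],"delta_rot":[0,0,0],"fingers":-1},{"dp":[0,0,0],"delta_rot":[0,0,0],"fingers":-1},{"dp":[0,0,0],"delta_rot":[0,0,0],"fingers":-1},{"dp":[0,0,0],"delta_rot":[0,0,0],"fingers":-1}]' 40
```

```text
t: 10.83
tcp_pos: [0.5051, 0.0687, 0.3135]
tool_rot: [0.727, 0.687, -0.002, -0.001]
force: [1.5, -3.7, -20.6]
finger_gap: 0.093
gripper_force: 38.6
```

```bash
python3 -m crank '[{"dp":[0,0.0196,0.0134],"delta_rot":[0,0,0],"fingers":-1},{"dp":[0,0.0186,0.0149],"delta_rot":[0,0,0],"fingers":-1},{"dp":[0,0.0186,0.0149],"delta_rot":[0,0,0],"fingers":-1},{"dp":[0,0.017,0.0167],"delta_rot":[0,0,0],"fingers":-1},{"dp":[0,0.017,0.0167],"delta_rot":[0,0,0],"fingers":-1},{"dp":[0,0.0153,0.0182],"delta_rot":[0,0,0],"fingers":-1},{"dp":[0,0.0153,0.0182],"delta_rot":[0,0,0],"fingers":-1},{"dp":[0,0.0134,0.0197],"delta_rot":[0,0,0],"fingers":-1},{"dp":[0,0.0134,0.0197],"delta_rot":[0,0,0],"fingers":-1},{"dp":[0,0.0092,0.0167],"delta_rot":[0,0,0],"fingers":-1},{"dp":[0,0.0092,0.0167],"delta_rot":[0,0,0],"fingers":-1},{"dp":[0,0,0],"delta_rot":[0,0,0],"fingers":-1}]'
cat > tilt.py <<'E'
from h import *
import cv2,sys
def tilt(n):
    c=manip.camera_model(n);im,d=manip.snapshot(n)
    p,u,v=cloud(c,d);col=im[v,u].astype(int)
    g=(p[:,0]>.40)&(p[:,0]<.57)&(p[:,1]>-.005)&(p[:,1]<.145)&(p[:,2]>.08)&(col[:,0]-col[:,2]>25);q=p[g]
    for _ in range(6):
        m=q.mean(0);nn=np.linalg.svd(q-m,full_matrices=False)[2][2];r=(q-m)@nn;q=q[abs(r)<max(.002,2*r.std())]
    return np.arccos(abs(nn[2])),len(q),im
s=manip.sense();print(s["tcp_pos"],s["force"],s["finger_gap"])
for n in("scene","top"):
    t,k,im=tilt(n);print(n,t,k)
    if len(sys.argv)>1 and n=="scene":cv2.imwrite(sys.argv[1],cv2.resize(im[100:340,120:400,::-1],None,fx=2.5,fy=2.5))
E
python3 tilt.py
```

```text
t: 11.83
tcp_pos: [0.5887, 0.0638, 0.2222]
tool_rot: [0.727, 0.687, -0.002, -0.001]
force: [-4.0, -4.6, -6.8]
finger_gap: 0.098
gripper_force: 38.8
[0.58868903 0.06377674 0.22224102] [-3.97869781 -4.56358033 -6.79691284] 0.0975798980820744
scene 0.41610849981472087 3637
top 1.5265104838363237 392
```

```bash
python3 -m crank '[{"dp":[0,0.0031,0.0064],"delta_rot":[0,0,0],"fingers":-1},{"dp":[0,0.0031,0.0064],"delta_rot":[0,0,0],"fingers":-1},{"dp":[0,0,0],"delta_rot":[0,0,0],"fingers":-1}]'
python3 -m crank '[{"dp":[0,0,0],"delta_rot":[0,0,0],"fingers":-0.6},{"dp":[0,0,0],"delta_rot":[0,0,0],"fingers":-0.6},{"dp":[0,0,0],"delta_rot":[0,0,0],"fingers":-0.6},{"dp":[0,0,-0.03],"delta_rot":[0,0,0],"fingers":-0.6},{"dp":[0,0,-0.06],"delta_rot":[0,0,0],"fingers":-0.6},{"dp":[0,0,-0.08],"delta_rot":[0,0,0],"fingers":-0.6},{"dp":[0,0,-0.08],"delta_rot":[0,0,0],"fingers":-0.6},{"dp":[0,0,-0.08],"delta_rot":[0,0,0],"fingers":-0.6},{"dp":[0,0,0],"delta_rot":[0,0,0],"fingers":-1}]'
sed -i 's/p\[:,2\]>.08/p[:,2]>.085)\&(p[:,2]<.2/' tilt.py
python3 tilt.py
```

```text
t: 12.18
tcp_pos: [0.5912, 0.0636, 0.2169]
tool_rot: [0.727, 0.687, -0.002, -0.001]
force: [-4.2, -3.9, -4.2]
finger_gap: 0.092
gripper_force: 39.1
t: 12.93
tcp_pos: [0.597, 0.0648, 0.3922]
tool_rot: [0.727, 0.687, 0.008, 0.008]
force: [0.2, -0.1, 1.1]
finger_gap: 0.071
gripper_force: 0.0
[0.59704938 0.06482684 0.39220171] [ 0.24998497 -0.0950055   1.07099432] 0.0711436998396531
scene 0.39066369582338517 3907
top 0.378473737864623 126
```

```bash
python3 -m crank '[{"dp":[-0.048,0.005,0],"delta_rot":[0,0,0],"fingers":-1},{"dp":[-0.048,0.005,0],"delta_rot":[0,0,0],"fingers":-1},{"dp":[-0.048,0.005,0],"delta_rot":[0,0,0],"fingers":-1},{"dp":[-0.048,0.005,0],"delta_rot":[0,0,0],"fingers":-1},{"dp":[-0.048,0.005,0],"delta_rot":[0,0,0],"fingers":-1},{"dp":[-0.048,0.005,0],"delta_rot":[0,0,0],"fingers":-1},{"dp":[-0.048,0.005,0],"delta_rot":[0,0,0],"fingers":-1},{"dp":[-0.048,0.005,0],"delta_rot":[0,0,0],"fingers":-1},{"dp":[0,0,0],"delta_rot":[0,0,0],"fingers":-1}]'
python3 -m crank '[{"dp":[0,0,0.05],"delta_rot":[0,0,0],"fingers":-1},{"dp":[0,0,0.06],"delta_rot":[0,0,0],"fingers":-1},{"dp":[0,0,0.06],"delta_rot":[0,0,0],"fingers":-1},{"dp":[0,0,0.06],"delta_rot":[0,0,0],"fingers":-1},{"dp":[0,0,0.06],"delta_rot":[0,0,0],"fingers":-1},{"dp":[0,0,0.06],"delta_rot":[0,0,0],"fingers":-1},{"dp":[0,0,0.06],"delta_rot":[0,0,0],"fingers":-1},{"dp":[0,0,0.04],"delta_rot":[0,0,0],"fingers":-1},{"dp":[0,0,0],"delta_rot":[0,0,0],"fingers":-1}]'
```

```text
t: 13.78
tcp_pos: [0.6018, -0.1324, 0.3792]
tool_rot: [0.728, 0.685, -0.001, -0.0]
force: [0.4, -0.6, -0.2]
finger_gap: -0.001
gripper_force: 0.0
t: 14.53
tcp_pos: [0.5983, -0.1263, 0.1503]
tool_rot: [0.727, 0.687, -0.002, -0.006]
force: [-0.7, -0.2, -0.4]
finger_gap: 0.0
gripper_force: 0.0
```

```bash
python3 -m crank '[{"dp":[0,-0.016,-0.004],"delta_rot":[0,0,0],"fingers":-1},{"dp":[0,-0.016,-0.004],"delta_rot":[0,0,0],"fingers":-1},{"dp":[0,-0.016,-0.004],"delta_rot":[0,0,0],"fingers":-1},{"dp":[0,-0.016,-0.004],"delta_rot":[0,0,0],"fingers":-1},{"dp":[0,-0.016,-0.004],"delta_rot":[0,0,0],"fingers":-1},{"dp":[0,-0.016,0],"delta_rot":[0,0,0],"fingers":-1},{"dp":[0,-0.016,0],"delta_rot":[0,0,0],"fingers":-1},{"dp":[0,-0.016,0],"delta_rot":[0,0,0],"fingers":-1},{"dp":[0,0,0],"delta_rot":[0,0,0],"fingers":-1}]'
python3 -m crank '[{"dp":[0,0.03,0],"delta_rot":[0,0,0],"fingers":-1},{"dp":[0,0.02,-0.05],"delta_rot":[0,0,0],"fingers":-1},{"dp":[0,0,-0.08],"delta_rot":[0,0,0],"fingers":-1},{"dp":[0,0,-0.08],"delta_rot":[0,0,0],"fingers":-1},{"dp":[0,0,-0.08],"delta_rot":[0,0,0],"fingers":-1},{"dp":[0,0,-0.06],"delta_rot":[0,0,0],"fingers":-1},{"dp":[0,0,-0.06],"delta_rot":[0,0,0],"fingers":-1},{"dp":[0.048,0,0],"delta_rot":[0,0,0],"fingers":-1},{"dp":[0.048,0,0],"delta_rot":[0,0,0],"fingers":-1},{"dp":[0.048,0,0],"delta_rot":[0,0,0],"fingers":-1},{"dp":[0.048,0,0],"delta_rot":[0,0,0],"fingers":-1},{"dp":[0,0,0],"delta_rot":[0,0,0],"fingers":-0.5}]'
python3 tilt.py pics/s6.png
```

```text
t: 15.28
tcp_pos: [0.5352, -0.1241, 0.1658]
tool_rot: [0.727, 0.687, -0.001, -0.002]
force: [-0.4, 0.3, 0.1]
finger_gap: -0.004
gripper_force: 0.0
t: 16.28
tcp_pos: [0.5676, -0.0264, 0.3708]
tool_rot: [0.726, 0.688, 0.001, -0.001]
force: [0.0, 0.9, -0.3]
finger_gap: 0.126
gripper_force: 0.0
[ 0.56762033 -0.02644103  0.37079501] [ 0.02865101  0.92966757 -0.33881594] 0.12595185481092605
scene 0.3908306181724954 3866
top 0.38978034175379 1079
```

View pics/s6.png

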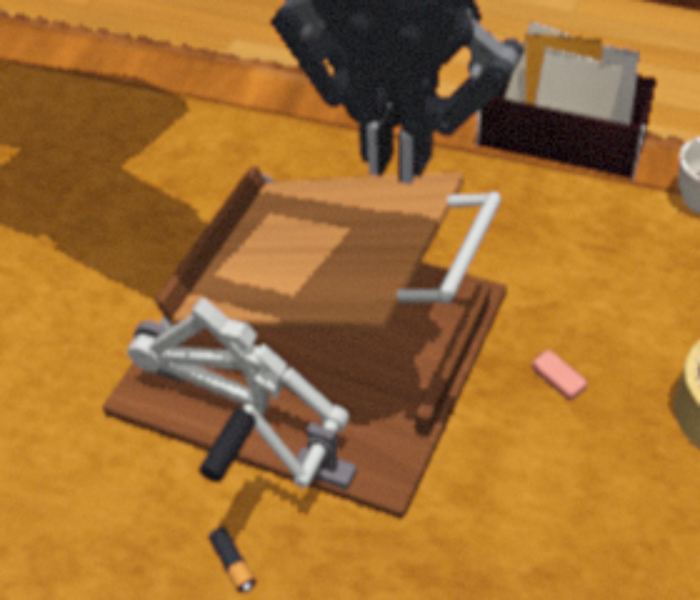

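The board is still at 0.39 and the knob at (228,445) is back near home, with the finger lying at the sector. Next I'll regrip the handle and lower it.

```bash
python3 -m crank '[{"dp":[0.046,0.009,0],"delta_rot":[0,0,0],"fingers":-0.35},{"dp":[0.046,0.009,0],"delta_rot":[0,0,0],"fingers":-0.35},{"dp":[0.046,0.009,0],"delta_rot":[0,0,0],"fingers":-0.35},{"dp":[0.046,0.009,0],"delta_rot":[0,0,0],"fingers":-0.35},{"dp":[0,0,0.05],"delta_rot":[0,0,0],"fingers":-0.35},{"dp":[0,0,0.05],"delta_rot":[0,0,0],"fingers":-0.35},{"dp":[0,0,0.05],"delta_rot":[0,0,0],"fingers":-0.35},{"dp":[0,0,0.03],"delta_rot":[0,0,0],"fingers":-0.35},{"dp":[0,0,0],"delta_rot":[0,0,0],"fingers":-0.35}]'
python3 - <<'E'
from h import *
np.set_printoptions(precision=4,suppress=True)
c=manip.camera_model("scene");im,d=manip.snapshot("scene");p,u,v=cloud(c,d);col=im[v,u].astype(int)
b=p[(col.max(1)<55)&(p[:,2]>.085)&(p[:,2]<.13)&(p[:,1]<-.06)&(p[:,1]>-.2)&(p[:,0]>.4)&(p[:,0]<.6)]
print(len(b),b.min(0),b.max(0),np.median(b,0))
E
```

```text
t: 17.13
tcp_pos: [0.5895, 0.0595, 0.2769]
tool_rot: [0.727, 0.686, -0.003, -0.003]
force: [-1.0, -0.3, 0.1]
finger_gap: 0.324
gripper_force: 0.0
197 [ 0.4757 -0.1402  0.1096] [ 0.4928 -0.0938  0.1234] [ 0.4866 -0.1199  0.1194]
```

```bash
python3 -m crank '[{"dp":[0.006,0.003,0.03],"delta_rot":[0,0,0],"fingers":-0.35},{"dp":[0,0,0.03],"delta_rot":[0,0,0],"fingers":-0.35},{"dp":[0,0,0.03],"delta_rot":[0,0,0],"fingers":-0.35},{"dp":[0,0,0.03],"delta_rot":[0,0,0],"fingers":-0.35},{"dp":[0,0,0],"delta_rot":[0,0,0],"fingers":-0.6},{"dp":[0,0,0],"delta_rot":[0,0,0],"fingers":-1},{"dp":[0,0,0],"delta_rot":[0,0,0],"fingers":-1},{"dp":[0,0,0],"delta_rot":[0,0,0],"fingers":-1},{"dp":[0,0,0],"delta_rot":[0,0,0],"fingers":-1}]' 40
python3 -m crank '[{"dp":[0,0.0039,0.0088],"delta_rot":[0,0,0],"fingers":-1},{"dp":[0,0.0039,0.0088],"delta_rot":[0,0,0],"fingers":-1},{"dp":[0,0,0],"delta_rot":[0,0,0],"fingers":-1}]'
cat > knob.py <<'E'
from h import *
np.set_printoptions(precision=4,suppress=True)
c=manip.camera_model("scene");im,d=manip.snapshot("scene");p,u,v=cloud(c,d);col=im[v,u].astype(int)
b=p[(col.max(1)<55)&(p[:,2]>.085)&(p[:,2]<.13)&(p[:,1]<-.06)&(p[:,1]>-.2)&(p[:,0]>.4)&(p[:,0]<.6)]
print("knob (home .4769,.1138; dropped .4866,.1194)",len(b),np.median(b,0))
E
python3 knob.py; python3 tilt.py
```

```text
t: 17.93
tcp_pos: [0.5913, 0.063, 0.2209]
tool_rot: [0.727, 0.687, -0.002, -0.001]
force: [-4.8, -2.2, -5.2]
finger_gap: 0.096
gripper_force: 39.0
t: 18.18
tcp_pos: [0.5952, 0.0628, 0.2121]
tool_rot: [0.727, 0.687, -0.002, -0.001]
force: [-4.4, -2.5, -4.7]
finger_gap: 0.094
gripper_force: 39.0
knob (home .4769,.1138; dropped .4866,.1194) 187 [ 0.4852 -0.1194  0.1187]
[0.59518749 0.0627922  0.21211521] [-4.76436961 -2.26959506 -4.70295228] 0.09273148545520218
scene 0.3509721941213959 3729
top 0.35299849628078966 268
```

```bash
python3 -m crank '[{"dp":[0,0.0043,0.0111],"delta_rot":[0,0,0],"fingers":-1},{"dp":[0,0.0043,0.0111],"delta_rot":[0,0,0],"fingers":-1},{"dp":[0,0,0],"delta_rot":[0,0,0],"fingers":-1}]'
python3 knob.py; python3 tilt.py
```

```text
t: 18.58
tcp_pos: [0.5996, 0.0625, 0.201]
tool_rot: [0.727, 0.687, -0.002, -0.001]
force: [-4.7, -1.9, -5.3]
finger_gap: 0.097
gripper_force: 38.9
knob (home .4769,.1138; dropped .4866,.1194) 195 [ 0.4829 -0.119   0.117 ]
[0.59960501 0.06253166 0.20106286] [-4.26197527 -1.78314412 -5.39709616] 0.08891580596040749
scene 0.299372378802733 3734
top 0.30418266168345703 259
```

```bash
python3 -m crank '[{"dp":[0,0.0038,0.0113],"delta_rot":[0,0,0],"fingers":-1},{"dp":[0,0.0038,0.0113],"delta_rot":[0,0,0],"fingers":-1},{"dp":[0,0,0],"delta_rot":[0,0,0],"fingers":-1}]'
python3 knob.py; python3 tilt.py
```

```text
t: 18.98
tcp_pos: [0.6034, 0.0623, 0.1898]
tool_rot: [0.727, 0.687, -0.002, -0.001]
force: [-6.3, -2.3, -3.2]
finger_gap: 0.094
gripper_force: 38.9
knob (home .4769,.1138; dropped .4866,.1194) 205 [ 0.4797 -0.1192  0.1145]
[0.60340537 0.06232557 0.18987956] [-6.01401054 -2.50347678 -4.45255562] 0.09078197898694032
scene 0.24788198654949103 3642
top 0.246176860080574 239
```

```bash
for i in 1; do python3 -m crank '[{"dp":[0,0.0014,0.0046],"delta_rot":[0,0,0],"fingers":-1},{"dp":[0,0,0],"delta_rot":[0,0,0],"fingers":-1}]'; done
python3 -m crank '[{"dp":[0,0.0014,0.0046],"delta_rot":[0,0,0],"fingers":-1},{"dp":[0,0,0],"delta_rot":[0,0,0],"fingers":-1}]'
```

```text
t: 19.3
tcp_pos: [0.604, 0.0623, 0.1879]
tool_rot: [0.727, 0.687, -0.002, -0.001]
force: [-5.4, -2.6, -2.6]
finger_gap: 0.096
gripper_force: 39.2
t: 19.47
tcp_pos: [0.6046, 0.0622, 0.1857]
tool_rot: [0.727, 0.687, -0.002, -0.001]
force: [-6.0, -2.5, -1.9]
finger_gap: 0.095
gripper_force: 39.2
```

```bash
python3 -m crank '[{"dp":[0,0.001,0.004],"delta_rot":[0,0,0],"fingers":-1},{"dp":[0,0,0],"delta_rot":[0,0,0],"fingers":-1}]'
python3 -m crank '[{"dp":[0,0.001,0.004],"delta_rot":[0,0,0],"fingers":-1},{"dp":[0,0,0],"delta_rot":[0,0,0],"fingers":-1}]'
python3 knob.py; python3 tilt.py
```

```text
t: 19.63
tcp_pos: [0.6052, 0.0622, 0.1838]
tool_rot: [0.727, 0.687, -0.002, -0.001]
force: [-5.5, -2.3, -1.7]
finger_gap: 0.093
gripper_force: 39.3
t: 19.8
tcp_pos: [0.6057, 0.0622, 0.1819]
tool_rot: [0.727, 0.687, -0.002, -0.001]
force: [-5.3, -2.1, -2.0]
finger_gap: 0.095
gripper_force: 39.3
knob (home .4769,.1138; dropped .4866,.1194) 211 [ 0.4775 -0.1175  0.1132]
[0.60567399 0.06218864 0.18191745] [-6.19287023 -2.23714465 -1.07983265] 0.09198936481372536
scene 0.21323428109604586 3495
top 0.21644658731915287 234
```

```bash
python3 -m crank '[{"dp":[0,0.0008,0.004],"delta_rot":[0,0,0],"fingers":-1},{"dp":[0,0,0],"delta_rot":[0,0,0],"fingers":-1}]'
python3 -m crank '[{"dp":[0,0.0008,0.004],"delta_rot":[0,0,0],"fingers":-1},{"dp":[0,0,0],"delta_rot":[0,0,0],"fingers":-1}]'
```

```text
t: 20.12
tcp_pos: [0.6061, 0.0622, 0.18]
tool_rot: [0.727, 0.687, -0.002, -0.001]
force: [-6.6, -2.0, -1.4]
finger_gap: 0.096
gripper_force: 39.4
t: 20.28
tcp_pos: [0.6066, 0.0621, 0.1781]
tool_rot: [0.727, 0.687, -0.002, -0.001]
force: [-6.4, -1.9, 0.4]
finger_gap: 0.095
gripper_force: 39.5
```

```bash
python3 -m crank '[{"dp":[0,0.0008,0.004],"delta_rot":[0,0,0],"fingers":-1},{"dp":[0,0,0],"delta_rot":[0,0,0],"fingers":-1}]'
python3 -m crank '[{"dp":[0,0.0004,0.002],"delta_rot":[0,0,0],"fingers":-1},{"dp":[0,0,0],"delta_rot":[0,0,0],"fingers":-1}]'
python3 knob.py; python3 tilt.py
```

```text
t: 20.45
tcp_pos: [0.607, 0.0621, 0.1765]
tool_rot: [0.727, 0.687, -0.002, -0.001]
force: [-5.8, -2.5, 2.1]
finger_gap: 0.097
gripper_force: 39.6
t: 20.62
tcp_pos: [0.6071, 0.0621, 0.176]
tool_rot: [0.727, 0.687, -0.002, -0.001]
force: [-7.3, -3.1, 5.1]
finger_gap: 0.096
gripper_force: 39.8
knob (home .4769,.1138; dropped .4866,.1194) 199 [ 0.4774 -0.1183  0.1129]
[0.60710153 0.06206166 0.17596782] [-6.62192189 -2.87845951  4.92252108] 0.09270022146193185
scene 0.18745488677489408 3310
top 0.2046548792613665 219
```

Force is rising with little motion, so the pawl is bearing. Now I'll press firmly.

```bash
python3 -m crank '[{"dp":[0,0.0,0.003],"delta_rot":[0,0,0],"fingers":-1},{"dp":[0,0,0],"delta_rot":[0,0,0],"fingers":-1}]'
python3 -m crank '[{"dp":[0,0.0,0.003],"delta_rot":[0,0,0],"fingers":-1},{"dp":[0,0,0],"delta_rot":[0,0,0],"fingers":-1}]'
```

```text
t: 20.93
tcp_pos: [0.6073, 0.0621, 0.1748]
tool_rot: [0.727, 0.687, -0.002, -0.001]
force: [-8.0, -3.1, 6.0]
finger_gap: 0.092
gripper_force: 40.4
t: 21.1
tcp_pos: [0.6075, 0.0621, 0.1739]
tool_rot: [0.727, 0.687, -0.001, -0.001]
force: [-8.4, -2.6, 9.9]
finger_gap: 0.1
gripper_force: 40.6
```

```bash
python3 -m crank '[{"dp":[0,0.0,0.003],"delta_rot":[0,0,0],"fingers":-1},{"dp":[0,0,0],"delta_rot":[0,0,0],"fingers":-1}]'
python3 -m crank '[{"dp":[0,0.0,0.003],"delta_rot":[0,0,0],"fingers":-1},{"dp":[0,0,0],"delta_rot":[0,0,0],"fingers":-1},{"dp":[0,0,0],"delta_rot":[0,0,0],"fingers":-1}]'
python3 knob.py; python3 tilt.py
```

```text
t: 21.27
tcp_pos: [0.6076, 0.062, 0.173]
tool_rot: [0.727, 0.687, -0.001, -0.0]
force: [-9.2, -2.3, 12.7]
finger_gap: 0.093
gripper_force: 40.9
t: 21.52
tcp_pos: [0.6078, 0.062, 0.1722]
tool_rot: [0.727, 0.687, -0.001, -0.0]
force: [-10.9, -2.3, 15.0]
finger_gap: 0.095
gripper_force: 41.2
knob (home .4769,.1138; dropped .4866,.1194) 199 [ 0.4769 -0.1182  0.1126]
[0.6077525  0.06202404 0.17216245] [-10.44165168  -2.71645846  14.6302152 ] 0.09448484313074608
scene 0.1716115341952273 3193
top 0.1836552307188447 200
```

```bash
python3 -m crank '[{"dp":[0,0,0],"delta_rot":[0,0,0],"fingers":-0.6},{"dp":[0,0,0],"delta_rot":[0,0,0],"fingers":-0.6},{"dp":[0,0,0],"delta_rot":[0,0,0],"fingers":-0.6}]'
python3 tilt.py
python3 -m crank '[{"dp":[0,0,-0.03],"delta_rot":[0,0,0],"fingers":-0.6},{"dp":[0,0,-0.06],"delta_rot":[0,0,0],"fingers":-0.6},{"dp":[0,0,-0.08],"delta_rot":[0,0,0],"fingers":-0.6},{"dp":[0,0,-0.08],"delta_rot":[0,0,0],"fingers":-1},{"dp":[0,0,-0.06],"delta_rot":[0,0,0],"fingers":-1},{"dp":[0,0,0],"delta_rot":[0,0,0],"fingers":-1}]'
python3 knob.py; python3 tilt.py pics/s7.png
```

```text
t: 21.92
tcp_pos: [0.6103, 0.0626, 0.1698]
tool_rot: [0.727, 0.687, 0.002, 0.002]
force: [-0.3, -0.8, -0.1]
finger_gap: 0.2
gripper_force: 0.3
[0.61030218 0.06257524 0.16977845] [-0.29643006 -0.83175685 -0.13676678] 0.1996960436125535
scene 0.18400678159994224 3257
top 0.1886087398299583 217
t: 22.52
tcp_pos: [0.6131, 0.0625, 0.3313]
tool_rot: [0.727, 0.687, 0.006, 0.006]
force: [0.9, 0.1, 0.8]
finger_gap: 0.001
gripper_force: 0.0
knob (home .4769,.1138; dropped .4866,.1194) 224 [ 0.4769 -0.1178  0.113 ]
[0.61158226 0.06256618 0.32790226] [-0.33283     0.55297045 -0.59663792] 0.0002845886936878087
scene 0.18647145096243672 3596
top 0.16113921554639238 199
```

View pics/s7.png

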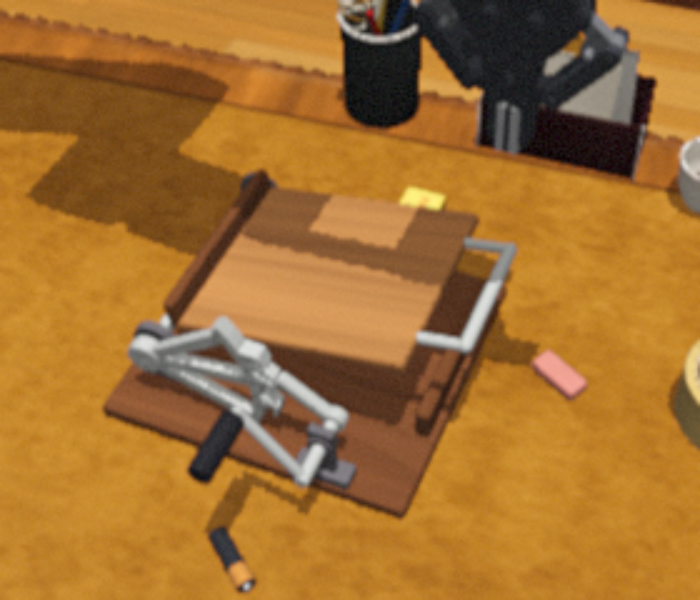

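The pawl is home with its tip under the sector at about (270,400), the board stands at 0.186, and the eraser, matchbox and battery are undisturbed. As a check, I'll press once more from above with closed fingertips.

```bash
python3 -m crank '[{"dp":[0,-0.005,0.05],"delta_rot":[0,0,0],"fingers":-1},{"dp":[0,-0.005,0.06],"delta_rot":[0,0,0],"fingers":-1},{"dp":[0,0,0.06],"delta_rot":[0,0,0],"fingers":-1},{"dp":[0,0,0.05],"delta_rot":[0,0,0],"fingers":-1},{"dp":[0,0,0.04],"delta_rot":[0,0,0],"fingers":-1},{"dp":[0,0,0],"delta_rot":[0,0,0],"fingers":-1}]'
python3 -m crank '[{"dp":[0,0,0.006],"delta_rot":[0,0,0],"fingers":-1},{"dp":[0,0,0],"delta_rot":[0,0,0],"fingers":-1}]'
```

```text
t: 23.17
tcp_pos: [0.6021, 0.0629, 0.1881]
tool_rot: [0.727, 0.687, -0.002, -0.003]
force: [-0.3, 0.7, 0.8]
finger_gap: -0.001
gripper_force: 0.0
t: 23.33
tcp_pos: [0.6033, 0.0629, 0.1894]
tool_rot: [0.727, 0.687, -0.001, -0.001]
force: [0.6, -0.5, -0.2]
finger_gap: 0.003
gripper_force: 0.0
```

```bash
python3 -m crank '[{"dp":[0,0.006,0],"delta_rot":[0,0,0],"fingers":-1},{"dp":[0,0,0.004],"delta_rot":[0,0,0],"fingers":-1},{"dp":[0,0,0],"delta_rot":[0,0,0],"fingers":-1}]'
python3 -m crank '[{"dp":[0,0,0.004],"delta_rot":[0,0,0],"fingers":-1},{"dp":[0,0,0],"delta_rot":[0,0,0],"fingers":-1}]'
python3 -m crank '[{"dp":[0,0,0.004],"delta_rot":[0,0,0],"fingers":-1},{"dp":[0,0,0],"delta_rot":[0,0,0],"fingers":-1}]'
```

```text
t: 23.58
tcp_pos: [0.6072, 0.0627, 0.1889]
tool_rot: [0.727, 0.687, 0.0, 0.0]
force: [-0.5, -0.1, -0.2]
finger_gap: -0.003
gripper_force: 0.0
t: 23.75
tcp_pos: [0.6073, 0.0627, 0.1876]
tool_rot: [0.727, 0.687, 0.001, 0.001]
force: [0.4, -0.2, 3.4]
finger_gap: -0.002
gripper_force: 1.8
t: 23.92
tcp_pos: [0.6075, 0.0627, 0.1864]
tool_rot: [0.727, 0.687, 0.001, 0.001]
force: [-2.0, -0.5, 8.9]
finger_gap: 0.001
gripper_force: 4.2
```

```bash
python3 -m crank '[{"dp":[0,0,0.004],"delta_rot":[0,0,0],"fingers":-1},{"dp":[0,0,0],"delta_rot":[0,0,0],"fingers":-1},{"dp":[0,0,0],"delta_rot":[0,0,0],"fingers":-1}]'
python3 tilt.py
python3 -m crank '[{"dp":[0,0,-0.02],"delta_rot":[0,0,0],"fingers":-1},{"dp":[0,0,-0.06],"delta_rot":[0,0,0],"fingers":-1},{"dp":[0,0,-0.08],"delta_rot":[0,0,0],"fingers":-1},{"dp":[0,0,-0.08],"delta_rot":[0,0,0],"fingers":-1},{"dp":[0,0,-0.06],"delta_rot":[0,0,0],"fingers":-1},{"dp":[0,0,0],"delta_rot":[0,0,0],"fingers":-1},{"dp":[0,0,0],"delta_rot":[0,0,0],"fingers":-1}]'
python3 knob.py; python3 tilt.py
```

```text
t: 24.17
tcp_pos: [0.6077, 0.0627, 0.1853]
tool_rot: [0.727, 0.687, 0.001, 0.001]
force: [-2.4, -0.0, 11.9]
finger_gap: -0.001
gripper_force: 6.5
[0.60773215 0.0626515  0.1853275 ] [-2.39824557 -0.01396705 11.8532611 ] -0.001279712190733943
scene 0.17496748767012837 3333
top 0.1827852652640737 204
t: 24.85
tcp_pos: [0.6075, 0.0628, 0.3351]
tool_rot: [0.727, 0.687, 0.002, 0.002]
force: [-0.1, 0.8, -0.2]
finger_gap: 0.007
gripper_force: 0.0
knob (home .4769,.1138; dropped .4866,.1194) 220 [ 0.4768 -0.1178  0.1129]
[0.60645375 0.06277033 0.33288478] [ 0.2598752  -0.93941576 -0.55653119] 0.0034961306184154934
scene 0.1863738766912914 3560
top 0.11767939017387637 160
```

```bash
python3 -c "
from station import manip
print(manip.sign_off())"
```

```text
the job is handed in; nothing more can be done
None
```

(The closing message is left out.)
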